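Clamp a transformer into the test jig

ROBOT

A 7-joint arm with a two-finger parallel gripper is mounted at the origin on the work surface. World frame = base frame: x ahead of the robot, y to its left, z up, the work surface at z = 0. Lengths are in m, angles in rad, forces in N, time in s.
With the tool pointing down it reaches from about 0.425 to 0.875 m from the base axis. Payload 4.7 kg.
Tool frame: the origin (TCP) lies at the centre of the arm's flange, where the gripper is bolted on; the fingertips stand 182 mm ahead of it and the grasp point (between the pads) lies ahead of it (ctrl.hold_point_z is the z of the grasp point in the tool frame, in m); z points along the fingers, y is the direction in which the jaws open and shut (so a half turn about z gives the same grasp; the last joint's range is limited). The gripper opens to 87 mm and grips with 3 to 60 N. Pads are 19 mm wide; open, the fingers measure 117 mm over their backs; the gripper's body (75 mm by 190 mm) begins 51 mm behind the grasp point.
Start: joints at [-1.323, 0.321, -0.07, 1.45, 0.023, 1.371, -0.057], TCP at [0.151, 0.632, 0.405] pointing down, gripper open.
Joint ranges: [-2.86, 2.86], [-0.3, 2.09], [-1.38, 1.24], [0.06, 2.45], [-1.56, 4.7], [0.09, 2.05], [-2.69, 2.69]. Speed limits (rad/s): [2.57, 2.57, 3.14, 3.14, 3.14, 3.14, 3.14].

INTERFACE

Orientations are given as a rotation vector (axis times angle).
In Python, from bench import get_state, imaging, workorder, ctrl gives the robot as it stands.
- The arm moves only by the tool step_arm, never from a script. Its argument "increments" is a list of rows, each an object of numbers: "claw": the opening, from 0 (shut) to 1 (fully open); "tx", "ty", "tz": the shift along the tool's x, y, z in m; "spin": the turn about the tool's z in degrees. A call has 1 to 8 rows; each row is the pose to reach, as a shift and turn from the pose commanded when the call began, along the tool's axes at that moment; what a row does not reach only later rows make up. A row lasts 1/12 s, in which the tool goes at most 41.7 mm and 7.16 degrees, less where a joint would pass 70% of its speed; a pose out of reach is approached as far as the arm can. A call with a gripper value outside its range is refused whole. The fingers move at their own pace and stop on an object; "force" is the grip in N (left out, the last holds). Time passes only in rows, so rows that repeat a pose let the fingers close. It gives the time, the measured TCP pose, the force and the opening at its end, in the units of the state.
- get_state(): the state, without advancing time (a new reading comes with each control period).
- imaging.get_image(name): name is "scene" or "top" or "wrist"; returns the picture (400x640x3 uint8, blue, green, red); there is no depth.
- imaging.camera_params(name): a dict with "intrinsics" (3x3 intrinsics, pixels), "distortion" ([k1, k2, p1, p2, k3] as OpenCV has them; the pictures are not rectified), "camera_from_world" (4x4, takes a point from world to camera coordinates). Camera axes: x right, y down, z forward; pixel columns grow to the right and rows downward; lengths in m; the calibration is good to about 2 mm. A picture is of the moment at which its call begins: read the wrist's pose just before it. camera_params takes no time and is no camera call; for the wrist camera it gives the pose at the moment of the call.
- workorder.close_job(): hands the job in, once; it reports no verdict.
The state is a dict: "time": time; "joint_positions": joint angles; "qd": joint speeds; "joint_torque": joint torques, N m; "position": TCP position; "tool_rot": TCP orientation; "ft_force": force on the tool from outside, world axes, zero at the start; "torque": the same for the moment, N m; "grip_width": opening from 0.0 (shut) to 1.0 (fully open).
Only numpy, scipy, OpenCV 4.12 (cv2) and the standard library are available. Lean on these libraries where they do the work, as an engineer would, in place of code of your own. Each camera call takes 0.05 s, during which the arm holds its last target. There are 200 camera calls.

TASK

Take the larger transformer out of the parts holder and set it down on the clear bench; then take it again by its two ends and lower it fully home in the pocket of the test jig, without dropping it. Then swing the jig's clamp bar over it and right down until it rests in its forked catch, and let go. Leave everything else on the bench where it is.

Things in the scene. Friction and masses are not known exactly. Their poses are not given: they have to be found in the camera images.
- transformer_center (a point): Centre (half-way up) of the transformer to be tested: a loose block with dark steel ends and a taped copper middle, 42 mm along its own x, 60 mm along its own y (its length), 36 mm high, 0.27 to 0.53 kg. It starts standing in the holder, its y along the holder's y. Flat sides; the same after a half turn.
- holder_floor (a point): Grey plastic parts holder, fixed; middle of its floor, 5 mm above the bench, on which the transformer stands. Base 60 mm (x) by 90 mm (y). End walls 43 mm high above the floor, 44 mm wide, 8 mm thick, 2.5 mm from the transformer's ends, so that its ends cannot be gripped there; its long sides (towards the holder's +-x) are open.
- jig_seat (a point): Test jig, fixed; middle of the pocket's floor, 15 mm above the bench. Black base plate from x = -64 to +60 mm, 110 mm wide (y). The transformer goes in with its length along the jig's y, either way round, 2 mm clearance on every side; seated, its centre is 18 mm above this point. The pocket's ends (+-y) are open but for lips 5 mm high, 3 mm thick, at y = +-32 to +-35 mm.
- jig_cheek (a point): Top middle of the -x cheek of the jig, 42 mm above the pocket's floor; the +x cheek mirrors it. The two aluminium cheeks along the pocket's long sides are 46 mm long (y), 46 mm apart inside, upright to 30 mm above the floor, then flared outwards as a lead-in to about 57 mm apart. They stand higher than the transformer: no finger fits beside its long sides in the pocket.
- jig_catch (a point): Middle of the jig's forked steel catch, at the height of the closed bar, 43 mm to -x of the seat. Two uprights at y = +-12 to +-17 mm, their tops 72 mm above the bench; the closed bar rests between them.
- clamp_hinge (a point): Point on the clamp bar's hinge axis, 44 mm to +x of the jig's seat and 64 mm above the bench; the axis runs along the jig's y, between ears 74 mm high.
- clamp_handle (a point): Centre of the clamp bar's handle: a black round cross-bar 14 mm thick, 36 mm long, parallel to the hinge axis, at the end of the flat steel bar (20 mm wide, 8 mm thick), 118 mm from the hinge axis. Can be pinched from above by its two flat ends. Closed, it is 64 mm above the bench, 74 mm to -x of the seat, nothing but bench beneath it.
- clear_spot (a point): Point on the surface of the bare bench, between holder and jig, always the same; nothing stands within 65 mm of it at the start. A convenient place to set the transformer down; any other clear bench will do.
- clamp (a joint): Clamp bar's angle (rad): 0 = closed, level over the pocket, in the catch; grows as it opens up and over towards the jig's +x; 1.57 = upright; stop 2.6. Handle = hinge + 118 mm * (-cos along the jig's x, sin up). Stiff hinge (0.12 N m): it stays where it is left, does not fall shut, takes 1 to 2 N at the handle. Its rubber pad clears a seated transformer by 2 mm.
- small_transformer_center (a point): Smaller transformer of the same make, 28 x 40 x 24 mm, loose on the bench; not wanted; point at its centre.
- circuit_board: Green circuit board 120 x 90 mm, 22 mm high over its capacitors, lying loose; origin at the centre of its underside.
- phone: Black phone 155 x 74 x 9 mm, lying flat; origin at the centre of its underside.
- tape_roll: Roll of tape lying flat, 68 mm across, 19 mm high; origin at the centre of its underside.
- screwdriver: Red-handled screwdriver 170 mm long, lying flat along its own x, handle to -x; origin at its middle, on the underside.
- battery: Round battery cell standing upright, 26 mm across, 46 mm high; origin at the centre of its underside.
- multimeter: Hand-held multimeter 180 x 85 x 40 mm lying on its back; origin at the centre of its underside.

How it is judged:
On the way, in this order (a step that is already met when the one before it is completed fails the run):
1. the transformer stands on the bench, upright and let go, away from holder and jig (height (world z) of transformer_center below 0.0215 m and angle between transformer_center's own z axis and vertical below 0.1 rad and contact force between transformer and the fingers below 0.1 N and linear speed of transformer below 0.02 m/s), for 0.2 s.
2. the transformer is fully home in the jig's pocket with the clamp bar still open, and let go (x of transformer_center in the frame of jig_seat between -0.004 and 0.004 m and y of transformer_center in the frame of jig_seat between -0.004 and 0.004 m and z of transformer_center in the frame of jig_seat between 0.0155 and 0.0205 m and angle between transformer_center's own z axis and vertical below 0.05 rad and angle between the y axis of transformer_center and the y axis of jig_seat, either way round below 0.15 rad and contact force between transformer and the fingers below 0.1 N and linear speed of transformer below 0.02 m/s and value of joint clamp above 1.2 rad), for 0.2 s.
At the end, for the whole second after the job is handed in: The transformer stands at rest in the jig's pocket, its centre within 4 mm of the pocket's centre each way, 15.5 to 20.5 mm above its floor, within 0.05 rad of upright and 0.15 rad of the pocket's direction (either way round), and the clamp bar is at rest in its catch (joint below 0.05 rad) (x of transformer_center in the frame of jig_seat between -0.004 and 0.004 m and y of transformer_center in the frame of jig_seat between -0.004 and 0.004 m and z of transformer_center in the frame of jig_seat between 0.0155 and 0.0205 m and angle between transformer_center's own z axis and vertical below 0.05 rad and angle between the y axis of transformer_center and the y axis of jig_seat, either way round below 0.15 rad and linear speed of transformer below 0.02 m/s and value of joint clamp below 0.05 rad and velocity of joint clamp below 0.05 rad/s); the robot touches nothing.
It fails at once if the transformer is dropped (falls freely by more than about 8 mm) (contact force between transformer and the fingers below 0.1 N and linear speed of transformer above 0.4 m/s).
It fails at once if another thing on the bench is moved by more than 30 mm (distance of any of small_transformer_center, circuit_board, phone, tape_roll, screwdriver, battery, multimeter from where it was at the start of the episode above 0.03 m).
It also fails if it takes over 72 s, if anything falls off the work surface, if the arm or the gripper's body presses on something with over 40 N, if the wrist force passes 120 N, or if a joint passes its speed limit or range.

## Working session

There is one attempt and no reset: what is moved stays moved. The work goes in short steps, Python scripts to look and compute and a tool call to move; the robot and the scene stay as the last step left them, time stands still between calls to the robot, and variables do not carry over. Pictures are saved under pics/ and viewed, on a budget of 10 in all, crops included, one or two more only if the job needs it, and the job is handed in when it is done.

Besides the shell and the picture viewer there is one more tool, called after "Call:" in YAML: its name, and indented under it one key for each argument. step_arm: Moves the arm, as the interface text tells. Its arguments: {"type":"object","properties":{"increments":{"type":"array"},"force":{"type":"number"}},"required":["increments"]}

```bash
mkdir -p pics; ls; cat > h.py <<'E'
import numpy as np, cv2, sys
from scipy.spatial.transform import Rotation as R
from bench import get_state, imaging, workorder, ctrl
def cam(n):
    p=imaging.camera_params(n); return np.array(p["intrinsics"],float),np.array(p["distortion"],float),np.array(p["camera_from_world"],float)
def onz(c,uv,z):
    K,d,T=c; q=cv2.undistortPoints(np.array([[uv]],float),K,d)[0,0]
    r=T[:3,:3].T@np.array([q[0],q[1],1]); o=-T[:3,:3].T@T[:3,3]
    return o+r*(z-o[2])/r[2]
def proj(c,P):
    K,d,T=c; return cv2.projectPoints(np.array(P,float).reshape(-1,1,3),cv2.Rodrigues(T[:3,:3])[0],T[:3,3],K,d)[0].reshape(-1,2)
E
python3 - <<'E'
from h import *
s=get_state(); print(s, ctrl.hold_point_z)
for n in("scene","top"):
    im=imaging.get_image(n); cv2.imwrite(f"pics/{n}.png",im)
    c=cam(n); print(n,c[0][0,0],"pos",-c[2][:3,:3].T@c[2][:3,3])
    cv2.imwrite(f"pics/{n}0.png",cv2.resize(im,(800,500)))
E
```

```text
pics
{'time': 0.0, 'joint_positions': array([-1.32291085,  0.32184352, -0.07005887,  1.45166864,  0.02263787,
        1.37078946, -0.05690832]), 'qd': array([-0.00032061,  0.00097628,  0.00179914,  0.00258012,  0.00069641,
        0.00088722,  0.00146929]), 'joint_torque': array([-7.84378663e-04, -4.91291428e+01, -4.04379778e-01, -3.12533998e+01,
       -6.38109958e-02,  4.36471333e-02,  1.89954458e-04]), 'position': array([0.15058622, 0.6321115 , 0.40365085]), 'tool_rot': array([-3.66375909e-01, -3.12007201e+00,  3.01744598e-03]), 'ft_force': array([-0.45156774, -0.67575236,  0.65836269]), 'torque': array([-0.02209223,  0.00880756,  0.00126674]), 'grip_width': 1.0029688378315518} 0.1635
scene 378.4841108786247 pos [1.0704817  0.32621768 0.87981172]
top 476.6956872409947 pos [4.01611582e-01 9.82577466e-04 1.39551812e+00]
```

View pics/top0.png

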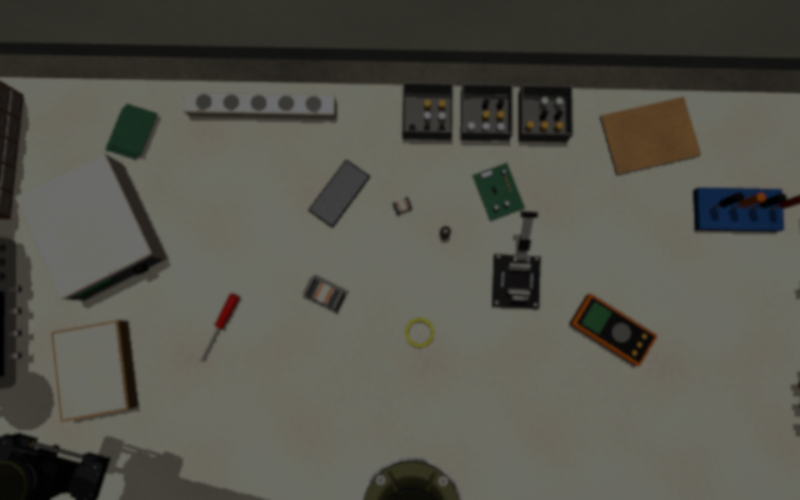

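View pics/scene0.png

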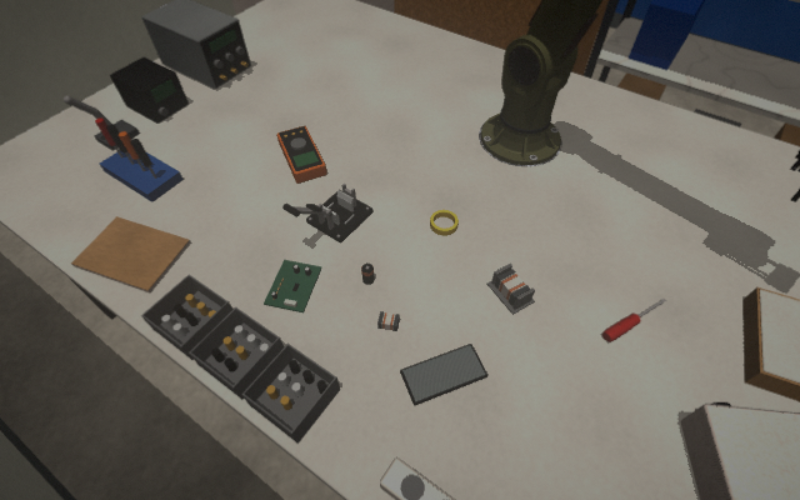

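The top view shows the holder at (326,294), the jig at (517,281) with its bar open toward (529,215), the tape roll at (420,333), the battery at (445,233), the small transformer at (402,206) and the board at (498,192). All of these are 800x500 pixels. Next I'll enlarge the holder and jig.

```bash
python3 - <<'E'
from h import *
im=cv2.imread("pics/top.png")
a=im[210:260,230:290]; b=im[160:256,380:444]
a=cv2.resize(a,None,fx=7,fy=7,interpolation=2); b=cv2.resize(b,None,fx=6,fy=6,interpolation=2)
f=np.zeros((580,810,3),np.uint8); f[:350,:420]=a; f[:576,422:806]=b
f=cv2.convertScaleAbs(f,alpha=2.2)
cv2.imwrite("pics/crop1.png",f[:, :800])
E
```

```text
(no output)
```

View pics/crop1.png

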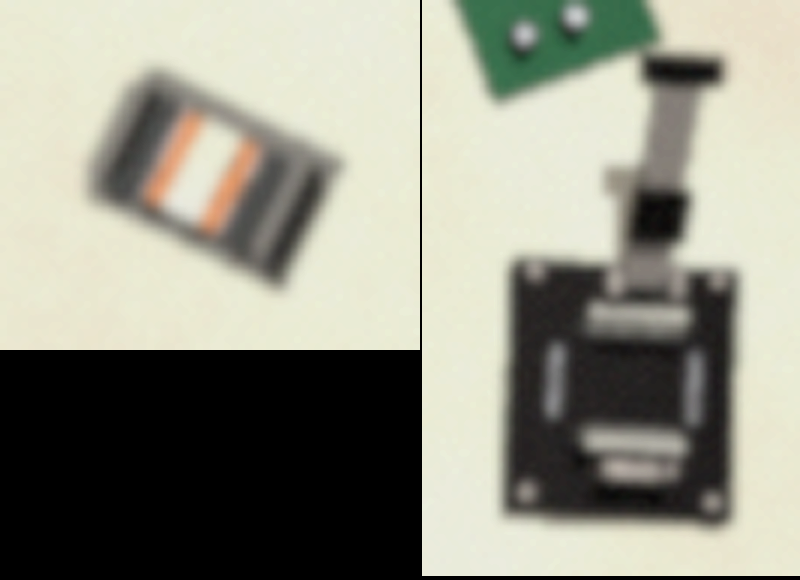

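```bash
python3 - <<'E'
from h import *
c=cam("top")
A=lambda u,v:(230+(u+.5)/7-.5,210+(v+.5)/7-.5)
B=lambda u,v:(380+(u-422+.5)/6-.5,160+(v+.5)/6-.5)
p=[onz(c,A(*q),.041)[:2] for q in((188,108),(262,152),(220,238),(145,195))]
print("tr copper",np.round(p,4).tolist(),np.mean(p,0))
p=[onz(c,A(*q),.005)[:2] for q in((155,68),(343,160),(283,292),(92,195))]
print("holder",np.round(p,4).tolist(),np.mean(p,0), np.linalg.norm(p[1]-p[0]),np.linalg.norm(p[2]-p[1]))
y=(p[0]-p[1])+(p[3]-p[2]); print("y-dir yaw deg",np.degrees(np.arctan2(y[1],y[0])))
l=[onz(c,B(*q),.02)[:2] for q in((555,382),(695,387))]; print("lips",l,np.mean(l,0),np.linalg.norm(l[0]-l[1]))
p=np.array([onz(c,B(*q),.008)[:2] for q in((512,262),(737,270),(730,522),(503,515))]); print("base",p.mean(0),[np.linalg.norm(p[i]-p[i-1]) for i in range(4)])
x=(p[0]-p[3])+(p[1]-p[2]);print("x yaw",np.degrees(np.arctan2(x[1],x[0])))
k=[onz(c,B(*q),.057)[:2] for q in((638,318),(635,443))]; print("cheeks",k,np.mean(k,0))
for z in(.1,.13,.16): print("handle",z,onz(c,B(682,70),z)[:2])
E
```

```text
tr copper [[0.5091, 0.2162], [0.4918, 0.1855], [0.4567, 0.2012], [0.4735, 0.2322]] [0.48276791 0.20875178]
holder [[0.5285, 0.2364], [0.4915, 0.1565], [0.4363, 0.1795], [0.4749, 0.2604]] [0.48281608 0.20819241] 0.08796887524008888 0.05982869777714541
y-dir yaw deg 64.83004044343316
lips [array([ 0.52414886, -0.20076849]), array([ 0.52305521, -0.26841854])] [ 0.52360204 -0.23459352] 0.06765888571957461
base [ 0.52118075 -0.23446855] [np.float64(0.12364324584085233), np.float64(0.11026122613210768), np.float64(0.12315519849964404), np.float64(0.1100050426033982)]
x yaw -1.8955244887736096
cheeks [array([ 0.55186905, -0.23443941]), array([ 0.49291725, -0.23289831])] [ 0.52239315 -0.23366886]
handle 0.1 [ 0.66249492 -0.24746435]
handle 0.13 [ 0.65645371 -0.24171112]
handle 0.16 [ 0.6504125 -0.2359579]
```

```bash
cat >> h.py <<'E'
def go(x,y,z,yaw):
    "print increments to bring TCP to x,y,z with the jaw axis (tool y) at yaw deg (mod 180)"
    s=get_state(); M=R.from_rotvec(s["tool_rot"]).as_matrix()
    d=M.T@(np.array([x,y,z])-s["position"]); cur=np.degrees(np.arctan2(M[1,1],M[0,1]))
    dy=(yaw-cur+90)%180-90
    print("t %.2f pos %s yaw %.2f tilt %.3f | tx %.4f ty %.4f tz %.4f spin %.2f (alt %.2f) F %s w %.3f q7 %.2f"%(s["time"],np.round(s["position"],4),cur,np.degrees(np.arccos(-M[2,2])),*d,-dy,-dy+np.sign(dy)*180,np.round(s["ft_force"],1),s["grip_width"],s["joint_positions"][6]))
E
python3 -c "
from h import *
go(.483,.2085,.33,-25.2)"
```

```text
t 0.10 pos [0.1505 0.6321 0.4038] yaw 76.61 tilt 0.097 | tx -0.4215 ty -0.3350 tz 0.0744 spin -78.19 (alt 101.81) F [0.6 0.2 0.6] w 0.998 q7 -0.06
```

Call:
step_arm:
  increments:
    - {"tx":-0.4215,"ty":-0.335,"tz":0,"spin":101.8,"claw":1}
    - {"tx":-0.4215,"ty":-0.335,"tz":0,"spin":101.8}
    - {"tx":-0.4215,"ty":-0.335,"tz":0,"spin":101.8}
    - {"tx":-0.4215,"ty":-0.335,"tz":0,"spin":101.8}
    - {"tx":-0.4215,"ty":-0.335,"tz":0,"spin":101.8}
    - {"tx":-0.4215,"ty":-0.335,"tz":0,"spin":101.8}
    - {"tx":-0.4215,"ty":-0.335,"tz":0,"spin":101.8}
    - {"tx":-0.4215,"ty":-0.335,"tz":0,"spin":101.8}

```text
invalid input at $.increments[1]: expected keys claw, tx, ty, tz, spin
```

```bash
python3 -c "
from h import *
go(.483,.2085,.33,-25.2)"
```

```text
t 0.10 pos [0.1505 0.6321 0.4038] yaw 76.61 tilt 0.097 | tx -0.4215 ty -0.3350 tz 0.0744 spin -78.19 (alt 101.81) F [0.6 0.2 0.6] w 0.998 q7 -0.06
```

Call:
step_arm:
  increments:
    - {"tx":-0.4215,"ty":-0.335,"tz":0.07,"spin":101.8,"claw":1}
    - {"tx":-0.4215,"ty":-0.335,"tz":0.07,"spin":101.8,"claw":1}
    - {"tx":-0.4215,"ty":-0.335,"tz":0.07,"spin":101.8,"claw":1}
    - {"tx":-0.4215,"ty":-0.335,"tz":0.07,"spin":101.8,"claw":1}
    - {"tx":-0.4215,"ty":-0.335,"tz":0.07,"spin":101.8,"claw":1}
    - {"tx":-0.4215,"ty":-0.335,"tz":0.07,"spin":101.8,"claw":1}
    - {"tx":-0.4215,"ty":-0.335,"tz":0.07,"spin":101.8,"claw":1}
    - {"tx":-0.4215,"ty":-0.335,"tz":0.07,"spin":101.8,"claw":1}

```text
time: 0.77
position: [0.3554, 0.3703, 0.3613]
tool_rot: [-1.825, -2.557, 0.0]
ft_force: [0.6, -0.7, -0.1]
grip_width: 1.002
```

```bash
python3 -c "
from h import *
go(.483,.2085,.33,-25.2)"
```

```text
t 0.77 pos [0.3554 0.3703 0.3613] yaw 18.96 tilt 0.011 | tx -0.1945 ty 0.0681 tz 0.0313 spin 44.16 (alt -135.84) F [ 0.6 -0.7 -0.1] w 1.002 q7 -0.52
```

Call:
step_arm:
  increments:
    - {"tx":-0.1945,"ty":0.068,"tz":0.031,"spin":44.2,"claw":1}
    - {"tx":-0.1945,"ty":0.068,"tz":0.031,"spin":44.2,"claw":1}
    - {"tx":-0.1945,"ty":0.068,"tz":0.031,"spin":44.2,"claw":1}
    - {"tx":-0.1945,"ty":0.068,"tz":0.031,"spin":44.2,"claw":1}
    - {"tx":-0.1945,"ty":0.068,"tz":0.031,"spin":44.2,"claw":1}
    - {"tx":-0.1945,"ty":0.068,"tz":0.031,"spin":44.2,"claw":1}
    - {"tx":-0.1945,"ty":0.068,"tz":0.031,"spin":44.2,"claw":1}
    - {"tx":-0.1945,"ty":0.068,"tz":0.031,"spin":44.2,"claw":1}

```text
time: 1.43
position: [0.4829, 0.2114, 0.3304]
tool_rot: [-2.646, -1.692, 0.001]
ft_force: [-0.7, 0.1, -0.9]
grip_width: 1.001
```

```bash
python3 -c "
from h import *
go(.483,.2085,.1915,-25.2)
c=cam('wrist');im=imaging.get_image('wrist')
np.savez('w1.npz',K=c[0],d=c[1],T=c[2])
y=np.array([.4258,.9048]);x=np.array([.9048,-.4258]);o=np.array([.483,.2085])
for a in(-1,1):
  for b in(-1,1):
    P=np.r_[o+a*.021*x+b*.030*y,.041];q=proj(c,P)[0];print(q);cv2.circle(im,tuple(int(v) for v in q),2,(0,0,255),-1)
cv2.imwrite('pics/w1.png',cv2.convertScaleAbs(im,alpha=2))"
```

```text
t 1.43 pos [0.4829 0.2114 0.3304] yaw -24.80 tilt 0.059 | tx -0.0026 ty 0.0014 tz 0.1389 spin 0.40 (alt -179.60) F [-0.7  0.1 -0.9] w 1.001 q7 -0.85
[297.43568439 233.05223609]
[296.57990114 173.70057506]
[339.54451356 233.37665517]
[341.42277197 174.06220346]
```

View pics/w1.png

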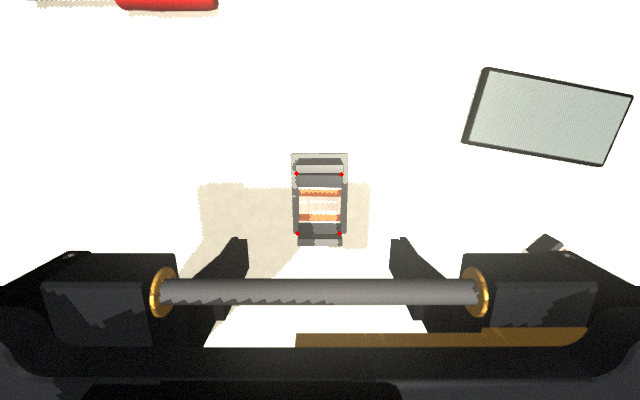

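The wrist view shows the predicted transformer corners, (297,174) to (341,233), lying on the real ones. I'll descend part way and check.

Call:
step_arm:
  increments:
    - {"tx":0,"ty":0,"tz":0.04,"spin":0,"claw":1}
    - {"tx":0,"ty":0,"tz":0.07,"spin":0,"claw":1}
    - {"tx":0,"ty":0,"tz":0.08,"spin":0,"claw":1}
    - {"tx":0,"ty":0,"tz":0.08,"spin":0,"claw":1}
    - {"tx":0,"ty":0,"tz":0.08,"spin":0,"claw":1}

```text
time: 1.9
position: [0.483, 0.2123, 0.2513]
tool_rot: [-2.645, -1.694, -0.0]
ft_force: [0.6, -0.0, 1.3]
grip_width: 0.999
```

```bash
python3 -c "
from h import *
go(.483,.2085,.192,-25.2)"
```

```text
t 1.90 pos [0.483  0.2123 0.2513] yaw -24.73 tilt 0.007 | tx -0.0034 ty 0.0016 tz 0.0593 spin 0.47 (alt -179.53) F [ 0.6 -0.   1.3] w 0.999 q7 -0.81
```

Call:
step_arm:
  increments:
    - {"tx":-0.0034,"ty":0.0016,"tz":0.0,"spin":0.5,"claw":1}
    - {"tx":-0.0034,"ty":0.0016,"tz":0.02,"spin":0.5,"claw":1}
    - {"tx":-0.0034,"ty":0.0016,"tz":0.04,"spin":0.5,"claw":1}
    - {"tx":-0.0034,"ty":0.0016,"tz":0.0593,"spin":0.5,"claw":1}
    - {"tx":-0.0034,"ty":0.0016,"tz":0.0593,"spin":0.5,"claw":1}
    - {"tx":-0.0034,"ty":0.0016,"tz":0.0593,"spin":0.5,"claw":1}

```text
time: 2.4
position: [0.4836, 0.2075, 0.1925]
tool_rot: [2.655, 1.679, 0.001]
ft_force: [-0.8, -0.2, 0.3]
grip_width: 0.999
```

```bash
python3 -c "
from h import *
go(.483,.2085,.192,-25.2)"
```

```text
t 2.40 pos [0.4836 0.2075 0.1925] yaw -25.39 tilt 0.034 | tx 0.0006 ty -0.0009 tz 0.0005 spin -0.19 (alt 179.81) F [-0.8 -0.2  0.3] w 0.999 q7 -0.78
```

Good. I'll close with moderate force; the expected width is 42/87 ≈ 0.48.

Call:
step_arm:
  increments:
    - {"tx":0,"ty":0,"tz":0,"spin":0,"claw":0.6}
    - {"tx":0,"ty":0,"tz":0,"spin":0,"claw":0.5}
    - {"tx":0,"ty":0,"tz":0,"spin":0,"claw":0.4}
    - {"tx":0,"ty":0,"tz":0,"spin":0,"claw":0.4}
    - {"tx":0,"ty":0,"tz":0,"spin":0,"claw":0.4}
    - {"tx":0,"ty":0,"tz":0,"spin":0,"claw":0.4}
    - {"tx":0,"ty":0,"tz":0,"spin":0,"claw":0.4}
  force: 35

```text
time: 2.98
position: [0.4832, 0.2075, 0.1916]
tool_rot: [-2.655, -1.679, -0.0]
ft_force: [-0.0, -0.6, 0.8]
grip_width: 0.552
```

Call:
step_arm:
  increments:
    - {"tx":0,"ty":0,"tz":0,"spin":0,"claw":0.3}
    - {"tx":0,"ty":0,"tz":0,"spin":0,"claw":0.3}
    - {"tx":0,"ty":0,"tz":-0.01,"spin":0,"claw":0.3}
    - {"tx":0,"ty":0,"tz":-0.025,"spin":0,"claw":0.3}
    - {"tx":0,"ty":0,"tz":-0.045,"spin":0,"claw":0.3}
    - {"tx":0,"ty":0,"tz":-0.065,"spin":0,"claw":0.3}
    - {"tx":0,"ty":0,"tz":-0.08,"spin":0,"claw":0.3}
    - {"tx":0,"ty":0,"tz":-0.08,"spin":0,"claw":0.3}
  force: 35

```text
time: 3.65
position: [0.4845, 0.2076, 0.2747]
tool_rot: [2.655, 1.678, 0.009]
ft_force: [0.9, 0.9, -4.1]
grip_width: 0.48
```

```bash
python3 -c "
from h import *
go(.515,-.01,.255,-1.9)
c=cam('wrist');s=get_state();M=R.from_rotvec(s['tool_rot']).as_matrix()
print('cam in tool',M.T@(-c[2][:3,:3].T@c[2][:3,3]-s['position']), s['joint_positions'])"
```

```text
t 3.65 pos [0.4845 0.2076 0.2747] yaw -25.41 tilt 0.333 | tx -0.1835 ty 0.1209 tz 0.0192 spin -23.51 (alt 156.49) F [ 0.9  0.9 -4.1] w 0.480 q7 -0.83
cam in tool [0.08080231 0.00123039 0.01989461] [-0.84527768  0.16918642  0.42622301  1.92716045 -0.08072778  1.05574116
 -0.82856359]
```

Call:
step_arm:
  increments:
    - {"tx":-0.015,"ty":0.01,"tz":0.001,"spin":-2,"claw":0.3}
    - {"tx":-0.045,"ty":0.03,"tz":0.004,"spin":-6,"claw":0.3}
    - {"tx":-0.075,"ty":0.05,"tz":0.008,"spin":-10,"claw":0.3}
    - {"tx":-0.105,"ty":0.07,"tz":0.012,"spin":-14,"claw":0.3}
    - {"tx":-0.135,"ty":0.09,"tz":0.015,"spin":-18,"claw":0.3}
    - {"tx":-0.165,"ty":0.109,"tz":0.018,"spin":-21.5,"claw":0.3}
    - {"tx":-0.18,"ty":0.119,"tz":0.019,"spin":-23.5,"claw":0.3}
    - {"tx":-0.1835,"ty":0.121,"tz":0.019,"spin":-23.5,"claw":0.3}

```text
time: 4.32
position: [0.5131, -0.0154, 0.2512]
tool_rot: [2.263, 2.177, -0.005]
ft_force: [-0.9, -0.1, -3.8]
grip_width: 0.478
```

```bash
python3 -c "
from h import *
go(.515,-.01,.187,-1.9)"
```

```text
t 4.32 pos [ 0.5131 -0.0154  0.2512] yaw -2.22 tilt 0.202 | tx 0.0057 ty 0.0018 tz 0.0642 spin -0.32 (alt 179.68) F [-0.9 -0.1 -3.8] w 0.478 q7 0.04
```

Call:
step_arm:
  increments:
    - {"tx":0,"ty":0,"tz":0.01,"spin":-0.3,"claw":0.3}
    - {"tx":0,"ty":0,"tz":0.03,"spin":-0.3,"claw":0.3}
    - {"tx":0,"ty":0,"tz":0.048,"spin":-0.3,"claw":0.3}
    - {"tx":0,"ty":0,"tz":0.056,"spin":-0.3,"claw":0.3}
    - {"tx":0,"ty":0,"tz":0.058,"spin":-0.3,"claw":0.3}
    - {"tx":0,"ty":0,"tz":0.058,"spin":-0.3,"claw":0.3}
    - {"tx":0,"ty":0,"tz":0.058,"spin":-0.3,"claw":0.3}
    - {"tx":0,"ty":0,"tz":0.058,"spin":-0.3,"claw":0.3}

```text
time: 4.98
position: [0.5145, -0.0099, 0.1954]
tool_rot: [2.251, 2.19, 0.003]
ft_force: [0.4, -0.2, -4.8]
grip_width: 0.479
```

```bash
python3 -c "
from h import *
go(.515,-.01,.187,-1.9)"
```

```text
t 4.98 pos [ 0.5145 -0.0099  0.1954] yaw -1.57 tilt 0.116 | tx -0.0001 ty 0.0005 tz 0.0084 spin 0.33 (alt -179.67) F [ 0.4 -0.2 -4.8] w 0.479 q7 0.09
```

Call:
step_arm:
  increments:
    - {"tx":0,"ty":0,"tz":0.003,"spin":0,"claw":0.3}
    - {"tx":0,"ty":0,"tz":0.006,"spin":0,"claw":0.3}
    - {"tx":0,"ty":0,"tz":0.0075,"spin":0,"claw":0.3}
    - {"tx":0,"ty":0,"tz":0.0085,"spin":0,"claw":0.3}
    - {"tx":0,"ty":0,"tz":0.009,"spin":0,"claw":0.3}
    - {"tx":0,"ty":0,"tz":0.009,"spin":0,"claw":0.3}

```text
time: 5.48
position: [0.514, -0.0102, 0.1865]
tool_rot: [-2.251, -2.19, -0.0]
ft_force: [-3.0, -0.1, 6.0]
grip_width: 0.478
```

```bash
python3 -c "
from h import *
go(.515,-.01,.187,-1.9)"
```

```text
t 5.48 pos [ 0.514  -0.0102  0.1865] yaw -1.59 tilt 0.061 | tx 0.0003 ty 0.0010 tz -0.0005 spin 0.31 (alt -179.69) F [-3.  -0.1  6. ] w 0.478 q7 0.10
```

Contact force is now +10 N over the hanging load, so it's on the bench. I'll release and rise.

Call:
step_arm:
  increments:
    - {"tx":0,"ty":0,"tz":0,"spin":0,"claw":0.55}
    - {"tx":0,"ty":0,"tz":0,"spin":0,"claw":0.7}
    - {"tx":0,"ty":0,"tz":0,"spin":0,"claw":0.9}
    - {"tx":0,"ty":0,"tz":0,"spin":0,"claw":1}
    - {"tx":0,"ty":0,"tz":0,"spin":0,"claw":1}
    - {"tx":0,"ty":0,"tz":0,"spin":0,"claw":1}
    - {"tx":0,"ty":0,"tz":0,"spin":0,"claw":1}

```text
time: 6.07
position: [0.5139, -0.0102, 0.1855]
tool_rot: [2.252, 2.19, 0.0]
ft_force: [0.0, 0.6, -0.9]
grip_width: 0.913
```

Call:
step_arm:
  increments:
    - {"tx":0,"ty":0,"tz":-0.03,"spin":0,"claw":1}
    - {"tx":0,"ty":0,"tz":-0.07,"spin":0,"claw":1}
    - {"tx":0,"ty":0,"tz":-0.11,"spin":-7,"claw":1}
    - {"tx":0,"ty":0,"tz":-0.13,"spin":-14,"claw":1}
    - {"tx":0,"ty":0,"tz":-0.14,"spin":-21,"claw":1}
    - {"tx":0,"ty":0,"tz":-0.14,"spin":-28,"claw":1}
    - {"tx":0,"ty":0,"tz":-0.14,"spin":-35,"claw":1}
    - {"tx":0,"ty":0,"tz":-0.14,"spin":-42,"claw":1}

```text
time: 6.73
position: [0.5138, -0.0102, 0.3259]
tool_rot: [1.309, 2.855, 0.001]
ft_force: [-0.4, 0.5, 0.4]
grip_width: 0.998
```

Call:
step_arm:
  increments:
    - {"tx":0,"ty":0,"tz":0,"spin":-7,"claw":1}
    - {"tx":0,"ty":0,"tz":0,"spin":-14,"claw":1}
    - {"tx":0,"ty":0,"tz":0,"spin":-21,"claw":1}
    - {"tx":0,"ty":0,"tz":0,"spin":-28,"claw":1}
    - {"tx":0,"ty":0,"tz":0,"spin":-35,"claw":1}
    - {"tx":0,"ty":0,"tz":0,"spin":-42,"claw":1}
    - {"tx":0,"ty":0,"tz":0,"spin":-47.5,"claw":1}
    - {"tx":0,"ty":0,"tz":0,"spin":-47.5,"claw":1}

```text
time: 7.4
position: [0.5138, -0.0103, 0.3254]
tool_rot: [0.054, 3.141, 0.0]
ft_force: [-0.4, -0.0, -0.5]
grip_width: 0.997
```

Call:
step_arm:
  increments:
    - {"tx":0,"ty":0,"tz":0,"spin":0,"claw":1}
    - {"tx":0,"ty":0,"tz":0,"spin":0,"claw":1}
    - {"tx":0,"ty":0,"tz":0,"spin":0,"claw":1}

```text
time: 7.65
position: [0.5138, -0.0102, 0.3255]
tool_rot: [0.06, 3.141, 0.0]
ft_force: [-0.2, -0.0, -0.1]
grip_width: 1.001
```

```bash
python3 -c "
from h import *
go(.5142,-.0102,.191,88.2)
c=cam('wrist');im=imaging.get_image('wrist');np.savez('w2.npz',K=c[0],d=c[1],T=c[2])
y=np.array([.0314,.9995]);x=np.array([.9995,-.0314]);o=np.array([.5142,-.0102])
for a in(-1,1):
  for b in(-1,1):
    q=proj(c,np.r_[o+a*.021*x+b*.030*y,.036])[0];print(q)
cv2.imwrite('pics/w2.png',cv2.convertScaleAbs(im,alpha=1.6))
ct=cam('top');t=imaging.get_image('top');q=proj(ct,[.514,-.01,.036])[0];print(q);q=q.astype(int)
cv2.imwrite('pics/w2.png',np.vstack([cv2.resize(cv2.convertScaleAbs(im[60:260,220:420],alpha=1.6),None,fx=3,fy=3,interpolation=2)]))
"
```

```text
t 7.65 pos [ 0.5138 -0.0102  0.3255] yaw 87.82 tilt 0.005 | tx -0.0004 ty -0.0000 tz 0.1345 spin -0.38 (alt 179.62) F [-0.2 -0.  -0.1] w 1.001 q7 1.54
[287.78282636 180.95469739]
[351.37796892 180.59518392]
[289.35807485 222.65893206]
[350.21233205 222.33217611]
[335.8881327  224.99942829]
```

View pics/w2.png

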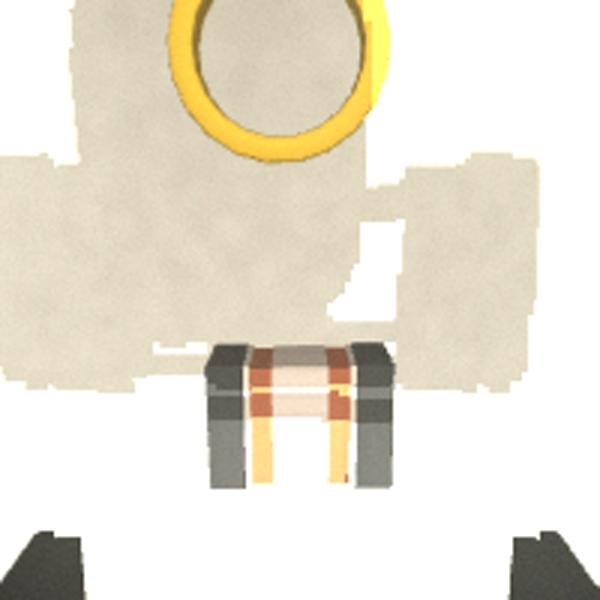

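The transformer stands upright where predicted: its top face spans crop (207..393, 363..488), square with the jaws. I'll regrip it by the ends.

Call:
step_arm:
  increments:
    - {"tx":0,"ty":0,"tz":0.03,"spin":0,"claw":1}
    - {"tx":0,"ty":0,"tz":0.065,"spin":0,"claw":1}
    - {"tx":0,"ty":0,"tz":0.095,"spin":0,"claw":1}
    - {"tx":0,"ty":0,"tz":0.12,"spin":0,"claw":1}
    - {"tx":0,"ty":0,"tz":0.13,"spin":0,"claw":1}
    - {"tx":0,"ty":0,"tz":0.1345,"spin":0,"claw":1}
    - {"tx":0,"ty":0,"tz":0.1345,"spin":0,"claw":1}
    - {"tx":0,"ty":0,"tz":0.1345,"spin":0,"claw":1}

```text
time: 8.42
position: [0.5147, -0.0102, 0.1922]
tool_rot: [0.058, 3.139, 0.001]
ft_force: [-0.1, -0.0, 0.2]
grip_width: 0.998
```

Call:
step_arm:
  increments:
    - {"tx":0,"ty":0,"tz":0,"spin":0,"claw":0.8}
    - {"tx":0,"ty":0,"tz":0,"spin":0,"claw":0.7}
    - {"tx":0,"ty":0,"tz":0,"spin":0,"claw":0.6}
    - {"tx":0,"ty":0,"tz":0,"spin":0,"claw":0.5}
    - {"tx":0,"ty":0,"tz":0,"spin":0,"claw":0.5}
    - {"tx":0,"ty":0,"tz":0,"spin":0,"claw":0.5}
    - {"tx":0,"ty":0,"tz":0,"spin":0,"claw":0.5}
    - {"tx":0,"ty":0,"tz":0,"spin":0,"claw":0.5}
  force: 35

```text
time: 9.08
position: [0.5141, -0.0099, 0.1914]
tool_rot: [0.057, 3.14, 0.001]
ft_force: [-0.7, 1.3, 4.7]
grip_width: 0.685
```

```bash
python3 -c "
from h import *
go(.523,-.2345,.28,88.1)"
```

```text
t 9.08 pos [ 0.5141 -0.0099  0.1914] yaw 87.92 tilt 0.056 | tx -0.0171 ty -0.2241 tz -0.0887 spin -0.18 (alt 179.82) F [-0.7  1.3  4.7] w 0.685 q7 1.63
```

Call:
step_arm:
  increments:
    - {"tx":0,"ty":0,"tz":-0.005,"spin":0,"claw":0.5}
    - {"tx":0,"ty":0,"tz":-0.015,"spin":0,"claw":0.5}
    - {"tx":0,"ty":0,"tz":-0.035,"spin":0,"claw":0.5}
    - {"tx":0,"ty":0,"tz":-0.06,"spin":0,"claw":0.5}
    - {"tx":0,"ty":0,"tz":-0.085,"spin":0,"claw":0.5}
    - {"tx":0,"ty":0,"tz":-0.105,"spin":0,"claw":0.5}
    - {"tx":0,"ty":0,"tz":-0.115,"spin":0,"claw":0.5}
    - {"tx":0,"ty":0,"tz":-0.119,"spin":0,"claw":0.5}

```text
time: 9.75
position: [0.5141, -0.0105, 0.3117]
tool_rot: [0.058, 3.138, 0.001]
ft_force: [-0.5, 0.3, -4.9]
grip_width: 0.684
```

Call:
step_arm:
  increments:
    - {"tx":-0.001,"ty":-0.01,"tz":0,"spin":0,"claw":0.5}
    - {"tx":-0.003,"ty":-0.035,"tz":0,"spin":0,"claw":0.5}
    - {"tx":-0.006,"ty":-0.07,"tz":0,"spin":0,"claw":0.5}
    - {"tx":-0.009,"ty":-0.105,"tz":0,"spin":0,"claw":0.5}
    - {"tx":-0.012,"ty":-0.14,"tz":0,"spin":0,"claw":0.5}
    - {"tx":-0.014,"ty":-0.175,"tz":0,"spin":0,"claw":0.5}
    - {"tx":-0.016,"ty":-0.205,"tz":0,"spin":0,"claw":0.5}
    - {"tx":-0.017,"ty":-0.22,"tz":0,"spin":0,"claw":0.5}

```text
time: 10.42
position: [0.5206, -0.2363, 0.3083]
tool_rot: [-0.066, -3.138, 0.005]
ft_force: [-0.5, -1.7, -3.3]
grip_width: 0.691
```

Call:
step_arm:
  increments:
    - {"tx":0,"ty":-0.003,"tz":0,"spin":0,"claw":0.5}
    - {"tx":0,"ty":-0.0041,"tz":0,"spin":0,"claw":0.5}
    - {"tx":0,"ty":-0.0041,"tz":0,"spin":0,"claw":0.5}
    - {"tx":0,"ty":-0.0041,"tz":0,"spin":0,"claw":0.5}
    - {"tx":0,"ty":-0.0041,"tz":0,"spin":0,"claw":0.5}
    - {"tx":0,"ty":-0.0041,"tz":0,"spin":0,"claw":0.5}

```text
time: 10.92
position: [0.523, -0.2334, 0.3098]
tool_rot: [-0.054, -3.141, -0.001]
ft_force: [-0.6, -0.6, -3.6]
grip_width: 0.684
```

```bash
python3 -c "
from h import *
go(.523,-.2345,.28,88.1)
c=cam('wrist');im=imaging.get_image('wrist');np.savez('w3.npz',K=c[0],d=c[1],T=c[2])
im=cv2.convertScaleAbs(im,alpha=1.6);t=np.radians(-1.9);x=np.array([np.cos(t),np.sin(t)]);y=np.array([-x[1],x[0]]);o=np.array([.523,-.2345])
for n,l in dict(base=[(-.064,.055,.015),(-.064,-.055,.015)],lip=[(0,.032,.02),(0,-.032,.02),(0,.035,.02),(0,-.035,.02)],cheek=[(-.0285,-.023,.057),(-.0285,.023,.057)],catch=[(-.043,.0145,.072),(-.043,-.0145,.072)],ears=[(.044,0,.064)]).items():
  for p in l:
    q=proj(c,np.r_[o+p[0]*x+p[1]*y,p[2]])[0];print(n,p,np.round(q,1));cv2.circle(im,tuple(int(round(v)) for v in q),1,(0,0,255),-1)
cv2.imwrite('pics/w3.png',cv2.resize(im[40:290,150:490],(800,588),interpolation=2))
"
```

```text
t 10.92 pos [ 0.523  -0.2334  0.3098] yaw 88.04 tilt 0.039 | tx -0.0001 ty -0.0011 tz 0.0298 spin -0.06 (alt 179.94) F [-0.6 -0.6 -3.6] w 0.684 q7 2.05
base (-0.064, 0.055, 0.015) [378.3 133.4]
base (-0.064, -0.055, 0.015) [258.5 133.4]
lip (0, 0.032, 0.02) [351.5 201.7]
lip (0, -0.032, 0.02) [285.3 201.7]
lip (0, 0.035, 0.02) [354.6 201.7]
lip (0, -0.035, 0.02) [282.2 201.7]
cheek (-0.0285, -0.023, 0.057) [290.2 181.2]
cheek (-0.0285, 0.023, 0.057) [346.6 181.2]
catch (-0.043, 0.0145, 0.072) [337.7 166.7]
catch (-0.043, -0.0145, 0.072) [299.1 166.7]
ears (0.044, 0, 0.064) [318.4 264.9]
```

View pics/w3.png

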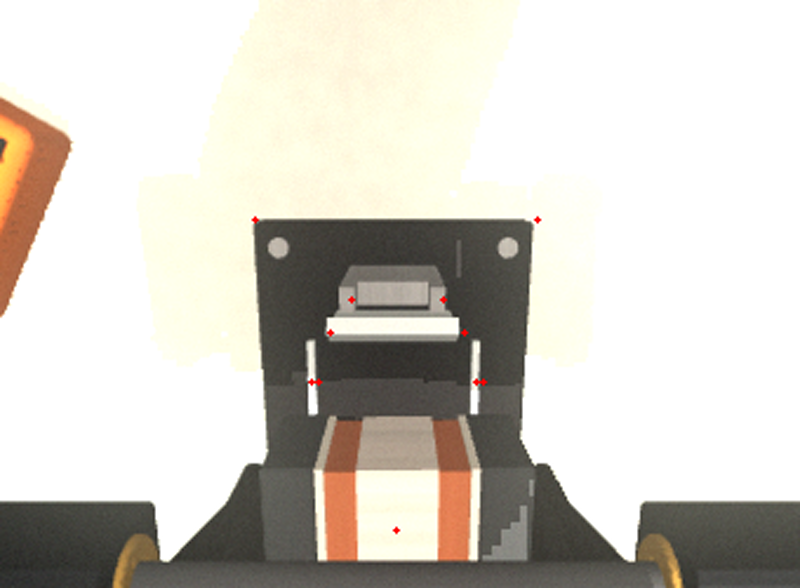

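```bash
python3 -c "
from h import *
f=np.load('w3.npz');c=(f['K'],f['d'],f['T'])
Z=lambda q:np.round(((q[0]-150+.5)*2.353-.5,(q[1]-40+.5)*2.352-.5),0)
t=np.radians(-1.9);x=np.array([np.cos(t),np.sin(t)]);y=np.array([-x[1],x[0]]);o=np.array([.523,-.2345])
for n,p in [('base15',(-.064,0,.015)),('base10',(-.064,0,.010)),('lip-19',(-.019,.0335,.02)),('lip-23',(-.023,.0335,.02)),('flaretop',(-.0285,0,.057)),('flarebot',(-.023,0,.045)),('out3',(-.0315,0,.057)),('catch',(-.043,.0145,.072)),('catch-3',(-.046,.017,.072)),('catch+3',(-.040,.017,.072)),('catch in',(-.043,.012,.072))]:
  print(n,Z(proj(c,np.r_[o+p[0]*x+p[1]*y,p[2]])[0]))
s=get_state();M=R.from_rotvec(s['tool_rot']).as_matrix()
for n,p in [('tr top -x edge',(.021,0,.1535+.018-.018)),('bot -x edge',(.021,0,.1535+.036)),('end+',(.021,.03,.1555)),('end-',(.021,-.03,.1555))]:
  print(n,Z(proj(c,M@np.array(p)+s['position'])[0]))
"
```

```text
base15 [397. 220.]
base10 [397. 219.]
lip-19 [480. 336.]
lip-23 [481. 326.]
flaretop [397. 333.]
flarebot [397. 340.]
out3 [397. 324.]
catch [442. 299.]
catch-3 [450. 289.]
catch+3 [450. 308.]
catch in [434. 299.]
tr top -x edge [401. 470.]
bot -x edge [400. 414.]
end+ [541. 466.]
end- [261. 466.]
```

Against the predicted marks, the jig's lips (312 and 475), cheek and catch sit about 3–4 crop px to the left. About half of that is camera bias, since the held transformer shows it too. So y ≈ -0.235; x and yaw agree. Next I'll lower it into the flare.

Call:
step_arm:
  increments:
    - {"tx":0,"ty":-0.0016,"tz":0.01,"spin":0,"claw":0.5}
    - {"tx":0,"ty":-0.0016,"tz":0.03,"spin":0,"claw":0.5}
    - {"tx":0,"ty":-0.0016,"tz":0.05,"spin":0,"claw":0.5}
    - {"tx":0,"ty":-0.0016,"tz":0.065,"spin":0,"claw":0.5}
    - {"tx":0,"ty":-0.0016,"tz":0.075,"spin":0,"claw":0.5}
    - {"tx":0,"ty":-0.0016,"tz":0.082,"spin":0,"claw":0.5}
    - {"tx":0,"ty":-0.0016,"tz":0.085,"spin":0,"claw":0.5}
    - {"tx":0,"ty":-0.0016,"tz":0.085,"spin":0,"claw":0.5}

```text
time: 11.63
position: [0.5226, -0.2363, 0.2245]
tool_rot: [-0.057, -3.14, -0.0]
ft_force: [-0.9, -0.4, -3.9]
grip_width: 0.689
```

Call:
step_arm:
  increments:
    - {"tx":0,"ty":0,"tz":0,"spin":0,"claw":0.5}
    - {"tx":0,"ty":0,"tz":0,"spin":0,"claw":0.5}
    - {"tx":0,"ty":0,"tz":0,"spin":0,"claw":0.5}

```text
time: 11.88
position: [0.523, -0.2366, 0.2259]
tool_rot: [0.057, 3.139, -0.0]
ft_force: [0.0, -0.1, -3.5]
grip_width: 0.685
```

```bash
python3 -c "
from h import *
go(.523,-.235,.2064,88.1)"
```

```text
t 11.88 pos [ 0.523  -0.2366  0.2259] yaw 87.91 tilt 0.100 | tx 0.0001 ty 0.0016 tz 0.0195 spin -0.19 (alt 179.81) F [ 0.  -0.1 -3.5] w 0.685 q7 2.11
```

Call:
step_arm:
  increments:
    - {"tx":0,"ty":0.0014,"tz":0,"spin":0,"claw":0.5}
    - {"tx":0,"ty":0.0014,"tz":0.003,"spin":0,"claw":0.5}
    - {"tx":0,"ty":0.0014,"tz":0.006,"spin":0,"claw":0.5}
    - {"tx":0,"ty":0.0014,"tz":0.009,"spin":0,"claw":0.5}
    - {"tx":0,"ty":0.0014,"tz":0.012,"spin":0,"claw":0.5}
    - {"tx":0,"ty":0.0014,"tz":0.012,"spin":0,"claw":0.5}
    - {"tx":0,"ty":0.0014,"tz":0.012,"spin":0,"claw":0.5}

```text
time: 12.47
position: [0.5225, -0.2349, 0.2126]
tool_rot: [-0.057, -3.14, -0.0]
ft_force: [0.9, -0.4, -3.7]
grip_width: 0.688
```

```bash
python3 -c "
from h import *
go(.523,-.235,.2064,88.1)
im=imaging.get_image('wrist')
cv2.imwrite('pics/w4.png',cv2.resize(cv2.convertScaleAbs(im[100:300,190:450],alpha=1.8),(780,600),interpolation=2))"
```

```text
t 12.47 pos [ 0.5225 -0.2349  0.2126] yaw 87.90 tilt 0.045 | tx -0.0005 ty -0.0001 tz 0.0062 spin -0.20 (alt 179.80) F [ 0.9 -0.4 -3.7] w 0.688 q7 2.11
```

View pics/w4.png

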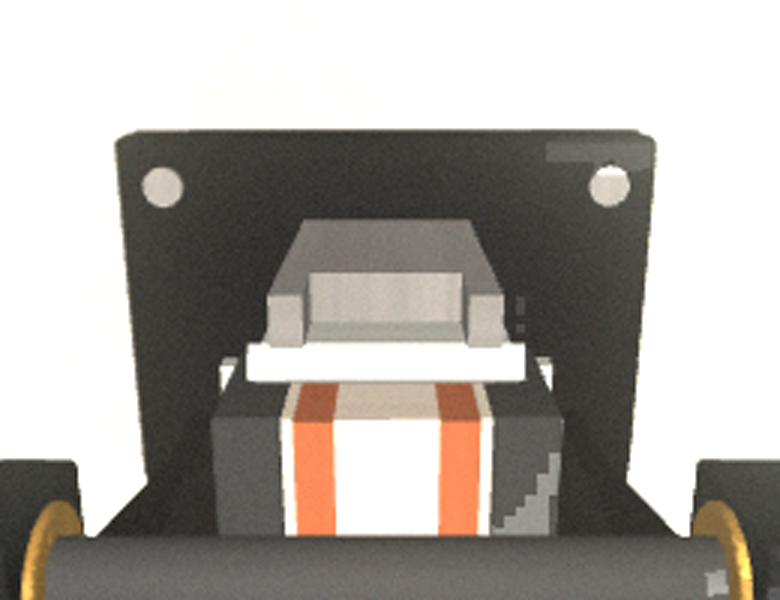

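The transformer's ends (212..561) are centred on the lips (219..552), the cheek (246..526) and the catch (267..507). I'll lower it home.

Call:
step_arm:
  increments:
    - {"tx":0,"ty":0,"tz":0.002,"spin":0,"claw":0.5}
    - {"tx":0,"ty":0,"tz":0.004,"spin":0,"claw":0.5}
    - {"tx":0,"ty":0,"tz":0.0055,"spin":0,"claw":0.5}
    - {"tx":0,"ty":0,"tz":0.0065,"spin":0,"claw":0.5}
    - {"tx":0,"ty":0,"tz":0.0068,"spin":0,"claw":0.5}
    - {"tx":0,"ty":0,"tz":0.0068,"spin":0,"claw":0.5}
    - {"tx":0,"ty":0,"tz":0.0068,"spin":0,"claw":0.5}

```text
time: 13.1
position: [0.5226, -0.2349, 0.2065]
tool_rot: [-0.057, -3.141, -0.001]
ft_force: [-2.7, 1.1, 1.8]
grip_width: 0.683
```

```bash
python3 -c "
from h import *
go(.523,-.235,.2064,88.1)"
```

```text
t 13.10 pos [ 0.5226 -0.2349  0.2065] yaw 87.91 tilt 0.029 | tx -0.0004 ty -0.0001 tz 0.0001 spin -0.19 (alt 179.81) F [-2.7  1.1  1.8] w 0.683 q7 2.12
```

It's touching the floor at the expected height. I'll release and rise.

Call:
step_arm:
  increments:
    - {"tx":0,"ty":0,"tz":0,"spin":0,"claw":0.75}
    - {"tx":0,"ty":0,"tz":0,"spin":0,"claw":0.85}
    - {"tx":0,"ty":0,"tz":0,"spin":0,"claw":0.95}
    - {"tx":0,"ty":0,"tz":0,"spin":0,"claw":1}
    - {"tx":0,"ty":0,"tz":0,"spin":0,"claw":1}
    - {"tx":0,"ty":0,"tz":0,"spin":0,"claw":1}
    - {"tx":0,"ty":0,"tz":0,"spin":0,"claw":1}

```text
time: 13.68
position: [0.5227, -0.235, 0.2062]
tool_rot: [0.057, 3.141, -0.0]
ft_force: [-0.2, 0.3, -0.6]
grip_width: 0.991
```

Call:
step_arm:
  increments:
    - {"tx":0,"ty":0,"tz":-0.02,"spin":0,"claw":1}
    - {"tx":0,"ty":0,"tz":-0.055,"spin":0,"claw":1}
    - {"tx":0,"ty":0,"tz":-0.095,"spin":0,"claw":1}
    - {"tx":0,"ty":0,"tz":-0.13,"spin":0,"claw":1}
    - {"tx":0,"ty":0,"tz":-0.155,"spin":0,"claw":1}
    - {"tx":0,"ty":0,"tz":-0.17,"spin":0,"claw":1}
    - {"tx":0,"ty":0,"tz":-0.174,"spin":0,"claw":1}
    - {"tx":0,"ty":0,"tz":-0.174,"spin":0,"claw":1}

```text
time: 14.35
position: [0.5229, -0.2351, 0.3812]
tool_rot: [0.057, 3.139, -0.0]
ft_force: [-0.4, -0.1, -0.5]
grip_width: 1.005
```

Call:
step_arm:
  increments:
    - {"tx":-0.02,"ty":0,"tz":0,"spin":0,"claw":1}
    - {"tx":-0.05,"ty":0,"tz":0,"spin":0,"claw":1}
    - {"tx":-0.08,"ty":0,"tz":0,"spin":0,"claw":1}
    - {"tx":-0.105,"ty":0,"tz":0,"spin":0,"claw":1}
    - {"tx":-0.122,"ty":0,"tz":0,"spin":0,"claw":1}
    - {"tx":-0.1315,"ty":0,"tz":0,"spin":0,"claw":1}
    - {"tx":-0.1315,"ty":0,"tz":0,"spin":0,"claw":1}
    - {"tx":-0.1315,"ty":0,"tz":0,"spin":0,"claw":1}

```text
time: 15.02
position: [0.6538, -0.2397, 0.3776]
tool_rot: [-0.058, -3.137, -0.001]
ft_force: [0.1, 1.3, 0.1]
grip_width: 1.001
```

Call:
step_arm:
  increments:
    - {"tx":0,"ty":0,"tz":0,"spin":0,"claw":1}
    - {"tx":0,"ty":0,"tz":0,"spin":0,"claw":1}
    - {"tx":0,"ty":0,"tz":0,"spin":0,"claw":1}

```text
time: 15.27
position: [0.6533, -0.2401, 0.3803]
tool_rot: [0.059, 3.141, 0.001]
ft_force: [0.7, 0.3, -0.1]
grip_width: 1.003
```

```bash
python3 -c "
from h import *
go(.654,-.2395,.3065,88.1)
c=cam('wrist');im=imaging.get_image('wrist');np.savez('w5.npz',K=c[0],d=c[1],T=c[2])
im=cv2.convertScaleAbs(im,alpha=1.6)
t=np.radians(-1.9);x=np.array([np.cos(t),np.sin(t)]);y=np.array([-x[1],x[0]]);o=np.array([.523,-.235])
for th in(2.3,2.4,2.5):
  for e in(-.018,.018):
    q=proj(c,np.r_[o+(.044-.118*np.cos(th))*x+e*y,.064+.118*np.sin(th)])[0];print(th,e,np.round(q,1));cv2.circle(im,tuple(int(round(v)) for v in q),1,(0,0,255),-1)
q=proj(c,np.r_[o,.051])[0];print('tr top',q)
cv2.imwrite('pics/w5.png',cv2.resize(im[0:300,160:480],(640,600),interpolation=2))"
```

```text
t 15.27 pos [ 0.6533 -0.2401  0.3803] yaw 87.86 tilt 0.026 | tx -0.0007 ty 0.0006 tz 0.0738 spin -0.24 (alt 179.76) F [ 0.7  0.3 -0.1] w 1.003 q7 2.03
2.3 -0.018 [297.  215.1]
2.3 0.018 [344.6 215. ]
2.4 -0.018 [298.  221.7]
2.4 0.018 [343.5 221.5]
2.5 -0.018 [298.9 226.3]
2.5 0.018 [342.4 226.2]
tr top [319.89216715  60.43756824]
```

View pics/w5.png

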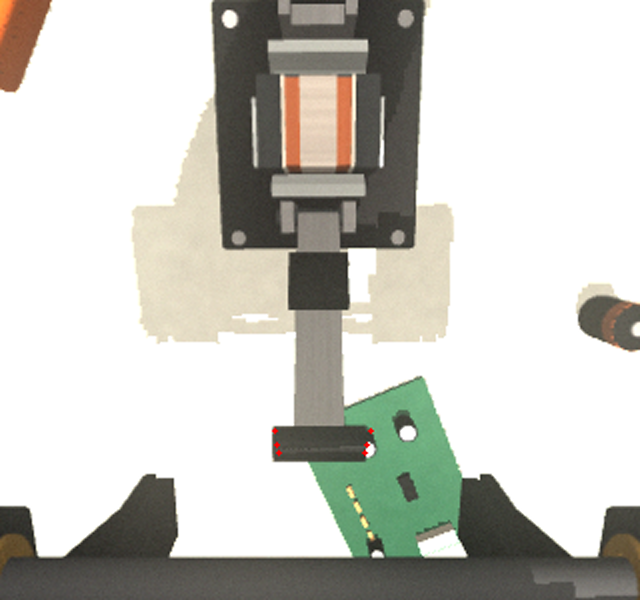

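The handle at crop (273..369, 427..461) matches θ ≈ 2.4, and the transformer sits square between the cheeks. I'll pinch the handle by its ends.

Call:
step_arm:
  increments:
    - {"tx":-0.0007,"ty":0.0006,"tz":0.02,"spin":0,"claw":1}
    - {"tx":-0.0007,"ty":0.0006,"tz":0.045,"spin":0,"claw":1}
    - {"tx":-0.0007,"ty":0.0006,"tz":0.063,"spin":0,"claw":1}
    - {"tx":-0.0007,"ty":0.0006,"tz":0.071,"spin":0,"claw":1}
    - {"tx":-0.0007,"ty":0.0006,"tz":0.071,"spin":0,"claw":0.8}
    - {"tx":-0.0007,"ty":0.0006,"tz":0.071,"spin":0,"claw":0.6}
    - {"tx":-0.0007,"ty":0.0006,"tz":0.071,"spin":0,"claw":0.5}
    - {"tx":-0.0007,"ty":0.0006,"tz":0.071,"spin":0,"claw":0.4}
  force: 12

```text
time: 15.98
position: [0.6552, -0.2396, 0.3111]
tool_rot: [0.057, 3.138, -0.001]
ft_force: [-0.6, 0.0, -0.1]
grip_width: 0.783
```

Call:
step_arm:
  increments:
    - {"tx":0,"ty":0,"tz":0,"spin":0,"claw":0.3}
    - {"tx":0,"ty":0,"tz":0,"spin":0,"claw":0.3}
    - {"tx":0,"ty":0,"tz":0,"spin":0,"claw":0.3}
    - {"tx":0,"ty":0,"tz":0,"spin":0,"claw":0.3}
    - {"tx":0,"ty":0,"tz":0,"spin":0,"claw":0.3}
    - {"tx":0,"ty":0,"tz":0,"spin":0,"claw":0.3}

```text
time: 16.48
position: [0.6548, -0.2395, 0.3093]
tool_rot: [0.058, 3.141, -0.001]
ft_force: [0.5, -0.9, -0.0]
grip_width: 0.41
```

```bash
cat >> h.py <<'E'
def arc(a,b,n):
    s=get_state(); p=s["position"]; x=np.array([np.cos(np.radians(-1.9)),np.sin(np.radians(-1.9)),0])
    h=np.array([.523,-.235,.064])+.044*x; g=p-[0,0,.1635]-h; r=g@x
    print("F",np.round(s["ft_force"],1),"w %.3f"%s["grip_width"],"theta now %.3f radius %.4f lateral %.4f"%(np.arctan2(g[2],-r),np.hypot(r,g[2]),g@[-x[1],x[0],0]))
    M=R.from_rotvec(s["tool_rot"]).as_matrix()
    for th in np.linspace(a,b,n+1)[1:]:
        d=M.T@(h-.118*np.cos(th)*x+[0,0,.118*np.sin(th)+.1635]-p); print("%.2f: tx %.4f ty %.4f tz %.4f"%(th,*d))
E
python3 -c "
from h import *
arc(2.4,1.6,8)"
```

```text
F [ 0.5 -0.9 -0. ] w 0.410 theta now 2.392 radius 0.1200 lateral -0.0001
2.30: tx 0.0092 ty 0.0001 tz -0.0062
2.20: tx 0.0184 ty 0.0001 tz -0.0136
2.10: tx 0.0283 ty 0.0000 tz -0.0201
2.00: tx 0.0387 ty -0.0000 tz -0.0255
1.90: tx 0.0497 ty -0.0001 tz -0.0299
1.80: tx 0.0610 ty -0.0001 tz -0.0331
1.70: tx 0.0726 ty -0.0002 tz -0.0352
1.60: tx 0.0844 ty -0.0002 tz -0.0362
```

Call:
step_arm:
  increments:
    - {"tx":0.008,"ty":0,"tz":-0.006,"spin":0,"claw":0.3}
    - {"tx":0.0175,"ty":0,"tz":-0.0136,"spin":0,"claw":0.3}
    - {"tx":0.0275,"ty":0,"tz":-0.02,"spin":0,"claw":0.3}
    - {"tx":0.038,"ty":0,"tz":-0.0255,"spin":0,"claw":0.3}
    - {"tx":0.049,"ty":0,"tz":-0.03,"spin":0,"claw":0.3}
    - {"tx":0.0605,"ty":0,"tz":-0.0332,"spin":0,"claw":0.3}
    - {"tx":0.072,"ty":0,"tz":-0.0353,"spin":0,"claw":0.3}
    - {"tx":0.084,"ty":0,"tz":-0.0363,"spin":0,"claw":0.3}

```text
time: 17.15
position: [0.5706, -0.2365, 0.3466]
tool_rot: [0.057, 3.138, -0.002]
ft_force: [1.2, -1.1, 0.3]
grip_width: 0.409
```

Call:
step_arm:
  increments:
    - {"tx":0,"ty":0,"tz":0,"spin":0,"claw":0.3}
    - {"tx":0,"ty":0,"tz":0,"spin":0,"claw":0.3}

```text
time: 17.32
position: [0.5705, -0.2366, 0.3466]
tool_rot: [0.058, 3.14, -0.0]
ft_force: [-1.4, -1.0, 5.5]
grip_width: 0.415
```

```bash
python3 -c "
from h import *
arc(1.6,.8,8)"
```

```text
F [-1.4 -1.   5.5] w 0.415 theta now 1.600 radius 0.1192 lateral -0.0001
1.50: tx 0.0118 ty 0.0000 tz 0.0014
1.40: tx 0.0235 ty -0.0000 tz 0.0028
1.30: tx 0.0351 ty -0.0001 tz 0.0054
1.20: tx 0.0463 ty -0.0001 tz 0.0091
1.10: tx 0.0570 ty -0.0002 tz 0.0139
1.00: tx 0.0673 ty -0.0002 tz 0.0197
0.90: tx 0.0769 ty -0.0002 tz 0.0266
0.80: tx 0.0857 ty -0.0003 tz 0.0344
```

Call:
step_arm:
  increments:
    - {"tx":0.0118,"ty":0,"tz":0.001,"spin":0,"claw":0.3}
    - {"tx":0.0235,"ty":0,"tz":0.0024,"spin":0,"claw":0.3}
    - {"tx":0.035,"ty":0,"tz":0.005,"spin":0,"claw":0.3}
    - {"tx":0.0462,"ty":0,"tz":0.0087,"spin":0,"claw":0.3}
    - {"tx":0.057,"ty":0,"tz":0.0135,"spin":0,"claw":0.3}
    - {"tx":0.0672,"ty":0,"tz":0.0194,"spin":0,"claw":0.3}
    - {"tx":0.0768,"ty":0,"tz":0.0263,"spin":0,"claw":0.3}
    - {"tx":0.0857,"ty":0,"tz":0.0342,"spin":0,"claw":0.3}

```text
time: 17.98
position: [0.4853, -0.2335, 0.3117]
tool_rot: [0.057, 3.14, -0.002]
ft_force: [-0.2, -1.3, 1.7]
grip_width: 0.413
```

Call:
step_arm:
  increments:
    - {"tx":0,"ty":0,"tz":0,"spin":0,"claw":0.3}
    - {"tx":0,"ty":0,"tz":0,"spin":0,"claw":0.3}

```text
time: 18.15
position: [0.4849, -0.2335, 0.3109]
tool_rot: [-0.058, -3.139, 0.001]
ft_force: [-2.1, -2.6, 1.4]
grip_width: 0.41
```

```bash
python3 -c "
from h import *
arc(.8,0,8)"
```

```text
F [-2.1 -2.6  1.4] w 0.410 theta now 0.793 radius 0.1171 lateral 0.0002
0.70: tx 0.0081 ty -0.0002 tz 0.0074
0.60: tx 0.0152 ty -0.0003 tz 0.0168
0.50: tx 0.0213 ty -0.0003 tz 0.0269
0.40: tx 0.0265 ty -0.0003 tz 0.0375
0.30: tx 0.0305 ty -0.0003 tz 0.0486
0.20: tx 0.0334 ty -0.0003 tz 0.0600
0.10: tx 0.0351 ty -0.0003 tz 0.0717
0.00: tx 0.0357 ty -0.0003 tz 0.0835
```

Call:
step_arm:
  increments:
    - {"tx":0.008,"ty":0,"tz":0.008,"spin":0,"claw":0.3}
    - {"tx":0.0152,"ty":0,"tz":0.017,"spin":0,"claw":0.3}
    - {"tx":0.0213,"ty":0,"tz":0.027,"spin":0,"claw":0.3}
    - {"tx":0.0265,"ty":0,"tz":0.0376,"spin":0,"claw":0.3}
    - {"tx":0.0305,"ty":0,"tz":0.0487,"spin":0,"claw":0.3}
    - {"tx":0.0334,"ty":0,"tz":0.06,"spin":0,"claw":0.3}
    - {"tx":0.0351,"ty":0,"tz":0.0717,"spin":0,"claw":0.3}
    - {"tx":0.0357,"ty":0,"tz":0.08,"spin":0,"claw":0.3}

```text
time: 18.82
position: [0.4494, -0.2321, 0.2299]
tool_rot: [0.058, 3.14, -0.002]
ft_force: [2.3, -5.1, 1.4]
grip_width: 0.411
```

Call:
step_arm:
  increments:
    - {"tx":0,"ty":0,"tz":0,"spin":0,"claw":0.3}
    - {"tx":0,"ty":0,"tz":0,"spin":0,"claw":0.3}

```text
time: 18.98
position: [0.4495, -0.2321, 0.23]
tool_rot: [-0.057, -3.141, 0.002]
ft_force: [2.0, -6.5, -0.7]
grip_width: 0.409
```

```bash
python3 -c "
from h import *
arc(.05,-.05,2)"
```

```text
F [ 2.  -6.5 -0.7] w 0.409 theta now 0.021 radius 0.1176 lateral 0.0005
0.00: tx 0.0005 ty -0.0005 tz 0.0025
-0.05: tx 0.0003 ty -0.0005 tz 0.0084
```

Call:
step_arm:
  increments:
    - {"tx":0,"ty":-0.001,"tz":0.001,"spin":0,"claw":0.3}
    - {"tx":0,"ty":-0.001,"tz":0.0025,"spin":0,"claw":0.3}
    - {"tx":0,"ty":-0.001,"tz":0.004,"spin":0,"claw":0.3}
    - {"tx":0,"ty":-0.001,"tz":0.005,"spin":0,"claw":0.3}
    - {"tx":0,"ty":-0.001,"tz":0.005,"spin":0,"claw":0.3}

```text
time: 19.4
position: [0.4495, -0.2325, 0.2259]
tool_rot: [-0.057, -3.141, -0.0]
ft_force: [2.3, -2.6, -0.9]
grip_width: 0.415
```

Call:
step_arm:
  increments:
    - {"tx":0,"ty":0,"tz":0.001,"spin":0,"claw":0.3}
    - {"tx":0,"ty":0,"tz":0.002,"spin":0,"claw":0.3}
    - {"tx":0,"ty":0,"tz":0.003,"spin":0,"claw":0.3}
    - {"tx":0,"ty":0,"tz":0.003,"spin":0,"claw":0.3}

```text
time: 19.73
position: [0.4496, -0.2328, 0.2248]
tool_rot: [-0.057, -3.141, -0.003]
ft_force: [-2.9, -0.4, 14.1]
grip_width: 0.406
```

Downward motion has stopped with a 14 N reaction, so the bar is on its rest. I'll let go, rise and look.

Call:
step_arm:
  increments:
    - {"tx":0,"ty":0,"tz":0.002,"spin":0,"claw":0.5}
    - {"tx":0,"ty":0,"tz":0.001,"spin":0,"claw":0.7}
    - {"tx":0,"ty":0,"tz":0.001,"spin":0,"claw":0.9}
    - {"tx":0,"ty":0,"tz":0.001,"spin":0,"claw":1}
    - {"tx":0,"ty":0,"tz":0.001,"spin":0,"claw":1}
    - {"tx":0,"ty":0,"tz":0.001,"spin":0,"claw":1}
    - {"tx":0,"ty":0,"tz":0.001,"spin":0,"claw":1}

```text
time: 20.32
position: [0.4494, -0.2326, 0.2221]
tool_rot: [-0.057, -3.141, -0.0]
ft_force: [-0.0, 1.4, -0.3]
grip_width: 0.854
```

Call:
step_arm:
  increments:
    - {"tx":0,"ty":0,"tz":-0.02,"spin":0,"claw":1}
    - {"tx":0,"ty":0,"tz":-0.05,"spin":0,"claw":1}
    - {"tx":0,"ty":0,"tz":-0.09,"spin":0,"claw":1}
    - {"tx":0,"ty":0,"tz":-0.125,"spin":0,"claw":1}
    - {"tx":0,"ty":0,"tz":-0.145,"spin":0,"claw":1}
    - {"tx":0,"ty":0,"tz":-0.155,"spin":0,"claw":1}
    - {"tx":0,"ty":0,"tz":-0.155,"spin":0,"claw":1}
    - {"tx":0,"ty":0,"tz":-0.155,"spin":0,"claw":1}

```text
time: 20.98
position: [0.4493, -0.2325, 0.3764]
tool_rot: [-0.057, -3.14, -0.001]
ft_force: [-0.3, 0.5, 0.4]
grip_width: 1.0
```

Call:
step_arm:
  increments:
    - {"tx":-0.02,"ty":0,"tz":0,"spin":0,"claw":1}
    - {"tx":-0.055,"ty":0,"tz":0,"spin":0,"claw":1}
    - {"tx":-0.085,"ty":0,"tz":0,"spin":0,"claw":1}
    - {"tx":-0.1,"ty":0,"tz":0,"spin":0,"claw":1}
    - {"tx":-0.1,"ty":0,"tz":0,"spin":0,"claw":1}
    - {"tx":-0.1,"ty":0,"tz":0,"spin":0,"claw":1}
    - {"tx":-0.1,"ty":0,"tz":0,"spin":0,"claw":1}

```text
time: 21.57
position: [0.5481, -0.2368, 0.3755]
tool_rot: [-0.059, -3.137, -0.001]
ft_force: [-0.4, 0.4, -1.4]
grip_width: 0.999
```

```bash
python3 -c "
from h import *
go(.55,-.235,.38,88.1)
c=cam('wrist');im=cv2.convertScaleAbs(imaging.get_image('wrist'),alpha=1.6)
t=np.radians(-1.9);x=np.array([np.cos(t),np.sin(t)]);y=np.array([-x[1],x[0]]);o=np.array([.523,-.235])
for th in(0,.05,.1):
  for e in(-.018,.018):
    q=proj(c,np.r_[o+(.044-.118*np.cos(th))*x+e*y,.064+.118*np.sin(th)])[0];print(th,e,np.round(q*2-[320,0],1))
cv2.imwrite('pics/w6.png',cv2.resize(im[0:300,160:480],(640,600),interpolation=2))
im=cv2.convertScaleAbs(imaging.get_image('scene'),alpha=1.8)
cv2.imwrite('pics/s6.png',cv2.resize(im[120:200,210:310],(800,640),interpolation=2)[:600])
cs=cam('scene')
for n,p in(('h0',np.r_[o-.074*x,.064]),('h.1',np.r_[o-.0735*x,.0758])): print(n,(proj(cs,p)[0]-[210,120])*8)"
```

```text
t 21.57 pos [ 0.5481 -0.2368  0.3755] yaw 87.83 tilt 0.220 | tx -0.0018 ty 0.0018 tz -0.0045 spin -0.27 (alt 179.73) F [-0.4  0.4 -1.4] w 0.999 q7 2.03
0 -0.018 [282.1 190.2]
0 0.018 [358.7 189.9]
0.05 -0.018 [281.4 189.6]
0.05 0.018 [359.6 189.3]
0.1 -0.018 [280.6 189.8]
0.1 0.018 [360.5 189.5]
h0 [599.7456356  204.90260724]
h.1 [596.47999085 183.17594673]
```

View pics/w6.png

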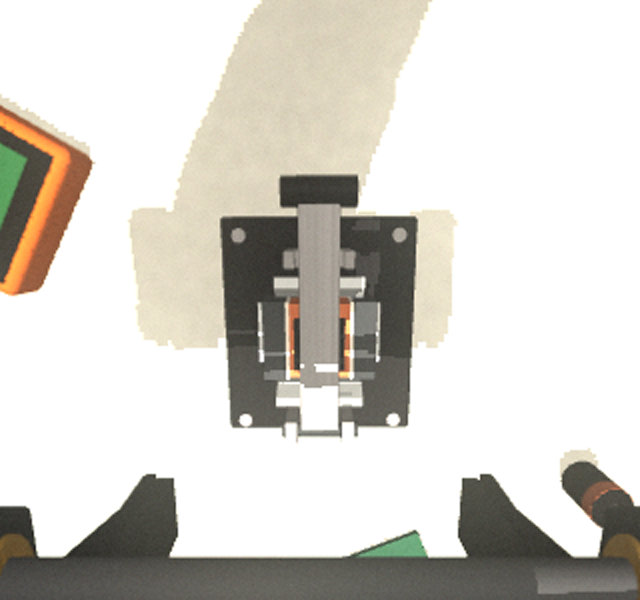

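View pics/s6.png

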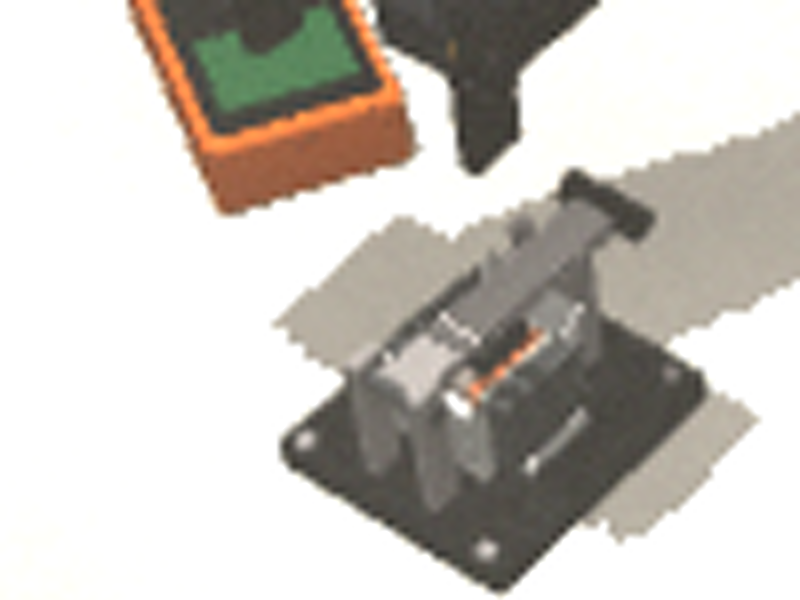

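The scene crop shows the handle centred near (608,206). The prediction is (600,205) for θ = 0 and (596,183) for θ = 0.1, so the bar is closed. In the wrist view the bar lies between the fork uprights, the transformer is centred under it, and the gripper is clear. I'm handing in.

```bash
python3 -c "
from h import *
print(workorder.close_job()); print(get_state()['time'])"
```

```text
the job is handed in; nothing more can be done
None
the job is handed in; nothing more can be done
```

The job is handed in after about 22 s of robot time; no verdict was given. I lifted the transformer from the holder by its long sides, set it upright on the clear bench, and let go. I then took it by its two ends, lowered it into the jig pocket and released it. Last, I swung the clamp bar over and pressed it down until it met about 14 N of resistance, and let go.

**Last checks:**
- **Transformer:** when I let go, the tool was at the height expected for a seated transformer. The last wrist view shows it centred between the lips and cheeks, though the bar covers part of it.
- **Clamp bar:** the handle is where a fully closed bar should be (8 crop pixels off sideways, 1 in height), and the bar lies between the fork uprights. I didn't measure the joint angle directly.
- **Gripper:** it is open and well above everything.
- **Other items:** nothing the arm touched suggests any were moved, but I didn't measure their positions again.

**Disagreement:** the wrist camera placed the jig about 1.5 mm further to -y than the top camera did. About half of that looked like camera error, so I aimed in between, and the part went in without resistance.

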